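Push a stuck piston out of a sprayer pump barrel

ROBOT

A 6-joint arm with a two-finger parallel gripper is mounted at the origin on a cart in front of the work surface, level with it; the furniture and walls round the work are solid. World frame = base frame: x ahead of the robot, y to its left, z up, the work surface at z = 0. Lengths are in m, angles in rad, forces in N, time in s.
With the tool pointing down it reaches from about 0.35 to 0.8 m from the base axis. Payload 7.3 kg.
Tool frame: the origin (TCP) lies between the finger pads; the fingertips stand 25 mm ahead of it and the grasp point (between the pads) lies 6 mm ahead of it (r.tip_extent is the distance from the TCP to the fingertips, in m); z points along the fingers, y is the line along which they close (so a half turn about z gives the same grasp; the last joint's range is limited). The gripper opens to 85 mm and grips with 20 to 120 N. Pads are 22 mm wide; open, the fingers measure 114 mm over their backs; the gripper's body (76 mm by 85 mm) begins 54 mm behind the grasp point. The pads swing forward as they close: fully open they stand 13 mm farther back than shut.
Start: joints at [-1.424, 0.342, 1.524, -0, 1.275, -0.146], TCP at [0.152, -0.503, 0.256] pointing down, gripper open.
Joint ranges: [-2.53, 2.53], [-0.77, 2.02], [0.04, 2.7], [-1, 4.14], [0.28, 2.66], [-3.11, 3.11]. Speed limits (rad/s): [2.57, 2.57, 3.14, 3.14, 3.14, 3.14].

INTERFACE

Orientations are given as a unit quaternion [x, y, z, w].
In Python, from workcell import r, command_gripper, optics gives the robot as it stands. The module is installed in compiled form; this text tells all that it offers. Calls block until the motion is done:
- r.reach(position, orientation): joint-space move of the TCP to a pose.
- r.move_straight(position, orientation=None, speed=0.15, max_force=None): straight line of the TCP; orientation=None keeps the orientation; speed is the mean speed in m/s. With max_force (N) it stops when the force on the tool has changed by that much, and returns True; else False.
- r.movej(angles): joint-space move.
- command_gripper(opening, force=None): finger opening in m; force is the grip in N (None keeps the last); returns when the fingers have stopped.
- r.hold(seconds).
- r.solve_ik(position, orientation): joint angles nearest the present ones, or None.
- r.read_state(): the state.
- optics.get_image(name): name is "scene" or "top"; returns (picture, depth): 384x512x3 uint8, red, green, blue; 384x512 float32, m along the optical axis (not along the pixel's ray), 0 where there is no reading.
- optics.camera_model(name): a dict with "K" (3x3 intrinsics, pixels), "R" (3x3) and "t" (3): a world point X has camera coordinates R X + t. Camera axes: x right, y down, z forward; pixel columns grow to the right and rows downward; lengths in m; the calibration is good to about 2 mm. A picture is of the moment at which its call begins. camera_model takes no time and is no camera call.
A pose or a line that the arm cannot do raises r.PlanningError and nothing moves.
- r.finish_job(): hands the job in; it is judged then, once.
The state is a dict: "time_s": time; "joint_positions": joint angles; "dq": joint speeds; "tau": joint torques, N m; "eef_pos": TCP position; "eef_rot": TCP orientation; "contact_force": force on the tool from outside, world axes, zero at the start; "torque": the same for the moment, N m; "grip_width": finger opening in m; "grip_force": force on a finger pad.
Only numpy, scipy, OpenCV 4.12 (cv2) and the standard library are available. Lean on these libraries where they do the work, as an engineer would, in place of code of your own. Each camera call takes 0.05 s, during which the arm holds its last target. There are 200 camera calls.

TASK

The piston of the garden sprayer's pump is stuck inside the yellow barrel clamped aslant in the bench vice. Take the wooden push rod, feel its tip gently into the off-centre valve port in the barrel's raised end (the plastic cracks if it is rammed) and push the piston right out of the wide lower end, so that it drops into the black seed tray without the gripper touching it. Then draw the rod out and lay it flat on the bench, leaving the other things where they are.

Things in the scene. Friction and masses are not known exactly. Their poses are not given: they have to be found in the camera images.
- vice_head: Blue head of a ball-swivel bench vice that clamps the pump barrel; never moves. Origin: on the barrel's axis, in the plane of its raised entry face; x along the bore toward the wide lower end, sloping 0.40 rad (23 degrees) down; y level. Jaws hold x = 36 to 84 mm and reach 18 mm above the axis; the vice extends 105 mm to +y and 60 mm to -y, below that level.
- entry_face (a point): Centre of the barrel's flat entry face (= vice_head origin), 49 mm wide, about 148 mm up. Its round valve port, 21 mm wide and 12 mm deep, is not here: the port's centre lies 8.5 mm off the axis, in a direction that differs each time as the barrel was clamped any way round, and must be seen or felt for. A 2 mm proud rivet is opposite. Behind, the bore is 38 mm wide.
- open_end (a point): Centre of the barrel's wide open lower end (vice_head x = 120 mm), in a ribbed collar of 53 mm diameter, about 102 mm above the bench.
- piston: Stuck piston: black rubber seals of 36 mm diameter on an orange core, 38 mm long plus an 8 mm boss in front. Origin mid-length on its axis, 19 mm ahead of its flat back; x along its axis. Starts near vice_head x = 55 mm (back face at 36 mm). A swollen seal grips it: it takes 10 to 18 N to move it over the first 30 mm, little after that; it never slides out by itself. About 50 g.
- push_rod: Wooden push rod: flat-sided handle 110 mm long, 26 x 26 mm; ahead of it a brass ferrule (23 mm wide, 12 mm long), too wide for the port, then a round rod of 16 mm diameter whose tip is 150 mm ahead of the handle (138 mm can enter); tip tapered over 5 mm to 11 mm. Origin on the axis at mid-handle, 13 mm up when it lies flat; x toward the tip. Centre of mass about 27 mm ahead of the origin. 110 g.
- rod_tip (a point): Centre of the push rod's tip face, 205 mm from the rod's origin along its x axis.
- tray: Black plastic seed tray, open at the top, inside 162 x 222 mm, 45 mm high, floor 4 mm thick; stands fixed under and beyond the barrel's lower end. Origin under the centre of its underside; x is its short way and points the same way as the barrel's bore, y its long way.
- plunger: Bystander: yellow T-handled pump plunger with a steel shaft, about 210 mm long, lying on the bench beyond the vice; origin on its shaft. To be left alone.
- secateurs: Bystander: red-handled secateurs lying flat, 62 x 201 x 16 mm, origin under the centre. To be left alone.
- clay_pot: Bystander: terracotta flower pot standing upright, 97 mm wide at the rim, 85 mm high, origin under the centre of its base. To be left alone.

How it is judged:
On the way, in this order (a step that is already met when the one before it is completed fails the run):
1. the rod's tip is inside the barrel through the valve port (x of rod_tip in the frame of vice_head between 0.014 and 0.13 m and y of rod_tip in the frame of vice_head between -0.016 and 0.016 m and z of rod_tip in the frame of vice_head between -0.016 and 0.016 m), for 0.05 s.
2. the piston leaves the lower end with the rod behind it, through the barrel (x of piston in the frame of vice_head above 0.125 m and x of rod_tip in the frame of vice_head above 0.07 m and distance between rod_tip and vice_head below 0.17 m), for 0.05 s.
At the end, for the whole second after the job is handed in: The piston rests inside the tray (origin within its walls, less than 40 mm above the bench, still); the push rod lies flat on the bench (axis level within 0.12 rad, its origin under 24 mm high), released, still, and touches neither barrel, vice head nor tray (x of piston in the frame of tray between -0.081 and 0.081 m and y of piston in the frame of tray between -0.111 and 0.111 m and height (world z) of piston below 0.04 m and linear speed of each of piston, push_rod below 0.03 m/s and height (world z) of push_rod below 0.024 m and angle between push_rod's own x axis and vertical between 1.45 and 1.69 rad and contact force between push_rod and vice_head below 0.1 N and contact force between push_rod and tray below 0.1 N).
It fails at once if the rod or the gripper presses on the barrel or the vice head with more than 40 N (contact force between any of push_rod, the arm, the fingers and vice_head above 40 N).
It fails at once if the gripper touches the piston (contact force between any of the fingers, the arm and piston above 0.5 N).
It fails at once if the plunger, secateurs or pot is moved more than 30 mm (distance of any of plunger, secateurs, clay_pot from where it was at the start of the episode above 0.03 m).
It also fails if it takes over 61 s, if anything falls off the work surface, if the arm or the gripper's body presses on something with over 40 N, if the wrist force passes 120 N, or if a joint passes its speed limit or range.

## Working session

There is one attempt and no reset: what is moved stays moved. The work goes in short steps, each a Python script; the robot and the scene stay as the last script left them, time stands still between calls to the robot, and variables do not carry over. Pictures are saved under pics/ and viewed, at most 10 in all, crops included, and the job is handed in when it is done.

```bash
mkdir -p pics
cat > h.py <<'E'
import numpy as np, cv2
from scipy.spatial.transform import Rotation as Rot
from workcell import r, command_gripper, optics
def grab(n):
    im,d=optics.get_image(n); np.savez(f'{n}.npz',im=im,d=d); return im,d
def cloud(n,d):
    m=optics.camera_model(n);K,R,t=m['K'],np.array(m['R']),np.array(m['t'])
    v,u=np.indices(d.shape); P=np.stack([(u-K[0][2])/K[0][0]*d,(v-K[1][2])/K[1][1]*d,d],-1)
    X=(P-t)@R; X[d==0]=np.nan; return X
def save(n,im): cv2.imwrite(f'pics/{n}.png',im[...,::-1])
E
python3 - <<'E'
from h import *
for n in('scene','top'):
    im,d=grab(n); save(n+'0',im); m=optics.camera_model(n); print(n,-np.array(m['R']).T@m['t'],m['K'][0][0],np.array(m['R'])[2])
print(r.read_state())
E
```

```text
scene [ 0.7688999  -0.71053816  1.00931844] 419.78812250013266 [-0.2138769   0.58971827 -0.77877406]
top [ 0.37859555 -0.00811881  1.16841072] 403.3475024471989 [ 0.13934937 -0.00741721 -0.9902155 ]
{'time_s': 0.1, 'joint_positions': array([-1.42397721e+00,  3.42655028e-01,  1.52489650e+00, -2.24375216e-06,
        1.27541306e+00, -1.46000644e-01]), 'dq': array([-0.00128077, -0.00102576, -0.00290821,  0.0004448 , -0.00049056,
       -0.0012309 ]), 'tau': array([ 3.57242148e-03, -4.34445333e+01, -2.46492487e+01, -2.20266388e-04,
        4.66385420e-03, -1.69525254e-05]), 'eef_pos': array([ 0.15151657, -0.50233082,  0.25570313]), 'eef_rot': array([ 9.89300925e-01,  1.45887658e-01, -1.35378560e-06, -6.85967609e-04]), 'contact_force': array([ 0.12890141,  0.44460104, -0.64241668]), 'torque': array([0.00016846, 0.02346243, 0.03746867]), 'grip_force': 0.0, 'grip_width': 0.08532911346002925}
```

View pics/scene0.png

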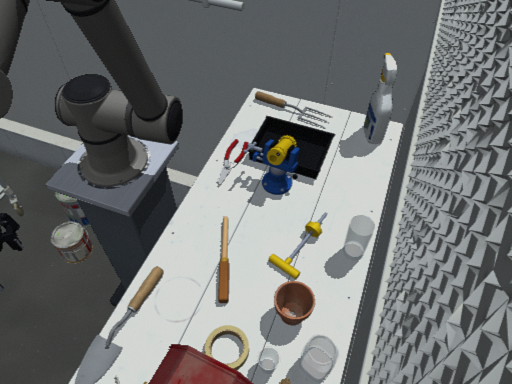

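View pics/top0.png

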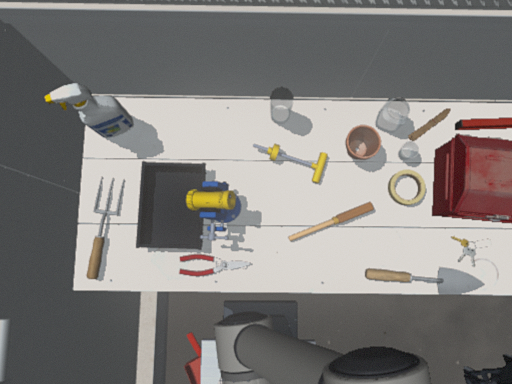

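The scene view shows the barrel at (283,150), its entry face towards the camera, and the rod at (224,260) with its handle nearer. In the top view the bore points left (+y), and the rod runs from its tip (290,238) to its handle end (372,207).

Run:
```python
from h import *
im,d=[np.load('scene.npz')[k] for k in('im','d')]
save('face',cv2.resize(im[125:185,245:315],None,fx=9,fy=9,interpolation=cv2.INTER_CUBIC))
T=np.load('top.npz'); it,dt=T['im'],T['d']
for n,i,dd in(('scene',im,d),('top',it,dt)):
    X=cloud(n,dd).reshape(-1,3); h=cv2.cvtColor(i,cv2.COLOR_RGB2HSV).reshape(-1,3)
    # rod
    v,u=np.indices(dd.shape); 
    box=((u>200)&(u<245)&(v>205)&(v<310)) if n=='scene' else ((u>280)&(u<382)&(v>198)&(v<246))
    m=box.ravel()&(h[:,1]>90)&(h[:,0]<20)&(X[:,2]>.003)&(X[:,2]<.05)
    P=X[m]; c=P[:,:2].mean(0); w=np.linalg.svd(P[:,:2]-c,full_matrices=False)[2][0]
    s=(P[:,:2]-c)@w; q=(P[:,:2]-c)@[-w[1],w[0]]
    print(n,'rod',m.sum(),c,w,'ends',c+w*s.min(),c+w*s.max(),np.ptp(s))
    for a in(s<np.quantile(s,.1),s>np.quantile(s,.9)): print('   w',np.ptp(q[a]),'q',q[a].mean(),'z',np.median(P[a,2]))
    m=(h[:,0]>20)&(h[:,0]<32)&(h[:,1]>150)&(X[:,2]>.09)&(X[:,2]<.2)&(X[:,1]>-.1)
    P=X[m]; print(' barrel',m.sum(),P.min(0),P.max(0),P.mean(0))
    np.save(n+'_bar.npy',P)
    # tray/bench
    print(' bench z',np.nanmedian(X[:,2][(h[:,1]<30)&(h[:,2]>180)]))
```

```text
scene rod 572 [ 0.49764543 -0.23674216] [ 0.38160224 -0.92432664] ends [ 0.43620448 -0.08791832] [ 0.53389906 -0.32455661] 0.2560115396552781
   w 0.012292732500972098 q 0.0005223931809322219 z 0.017956372070353867
   w 0.022861262546396224 q 0.00025559085321022945 z 0.02064080898475739
 barrel 469 [0.49856335 0.06229315 0.10514422] [0.56130839 0.19003204 0.16940189] [0.53071437 0.11099148 0.14033086]
 bench z -0.0017997992538517967
top rod 360 [ 0.49857056 -0.24085827] [-0.37744302  0.92603281] ends [ 0.53069515 -0.31967393] [ 0.43473684 -0.08424623] 0.2542325745977537
   w 0.020033840665394646 q 1.9751882528723516e-05 z 0.026011383182413257
   w 0.00794666210441098 q -0.0003729387823574602 z 0.018635129790399947
 barrel 645 [0.50223252 0.08036424 0.09886948] [0.55360495 0.19409825 0.17307212] [0.52544726 0.13722566 0.14125159]
 bench z -0.0003637414627962944
```

View pics/face.png

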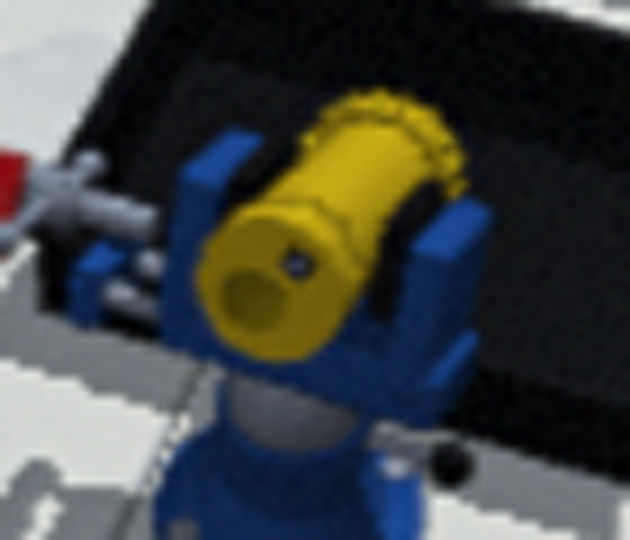

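The face crop shows the port as a dark disc at crop (252,300), lower left of the face. The rivet is at (298,263), upper right, and the face centre is at about (279,282). Next I fit the barrel frame.

Run:
```python
from h import *
from scipy.optimize import least_squares
A=np.load('scene_bar.npy');B=np.load('top_bar.npy')
def frame(psi):
    x=np.array([np.cos(.4)*np.cos(psi),np.cos(.4)*np.sin(psi),-np.sin(.4)]);y=np.array([-np.sin(psi),np.cos(psi),0])
    return np.stack([x,y,np.cross(x,y)],1)
def fit(P,p0):
    def res(p):
        L=(P-[p[0],.08,p[1]])@frame(p[2]); return np.hypot(L[:,1],L[:,2])-p[3]
    return least_squares(res,p0,loss='soft_l1',f_scale=.002).x
o=np.array([.528,.08,.148])
for nm,P in(('top',B),('scene',A),('both',np.vstack([A,B]))):
    p=np.array([.528,.148,np.pi/2,.0225])
    for _ in range(3):
        L=(P-[p[0],.08,p[1]])@frame(p[2]); k=(L[:,0]>.012)&(L[:,0]<.095)&(np.hypot(L[:,1],L[:,2])<.03)&(np.hypot(L[:,1],L[:,2])>.017)
        p=fit(P[k],p)
    L=(P-[p[0],.08,p[1]])@frame(p[2]); print(nm,p,k.sum(),'x range',np.percentile(L[:,0],[0,1,3,10,50,97,99,100]))
# face plane and port/rivet/centre by rays
F=frame(p[2]); L=(A-[p[0],.08,p[1]])@F
f=L[(L[:,0]<.012)&(np.hypot(L[:,1],L[:,2])<.021)]; print('face x',len(f),np.percentile(f[:,0],[5,25,50,75,95]))
x0=np.median(f[:,0]); O=np.array([p[0],.08,p[1]])+F[:,0]*x0
m=optics.camera_model('scene');R,t,K=map(np.array,(m['R'],m['t'],m['K']));C=-R.T@t
def hit(cx,cy):
    u,v=245+(cx+.5)/9-.5,125+(cy+.5)/9-.5
    w=R.T@np.linalg.solve(K,[u,v,1]); s=(O-C)@F[:,0]/(w@F[:,0]); return ((C+s*w-O)@F)*1000
print('O',O)
for n,c in dict(port=(252,300),rivet=(298,263),centre=(279,282),left=(198,275),bottom=(278,362),top=(285,203)).items(): print(n,hit(*c))
g=np.hypot(f[:,1],f[:,2])
T=np.load('top.npz');X=cloud('top',T['d']);
```

```text
top [0.52541273 0.14604927 1.51982626 0.02094855] 424 x range [-0.00761139 -0.00594991 -0.00380778  0.00417449  0.05484871  0.10783591
  0.10994713  0.11483923]
scene [0.5274193  0.14505225 1.54220485 0.02083112] 189 x range [-0.01355931 -0.01118069 -0.0094396  -0.00823293  0.01748067  0.10250485
  0.10717413  0.1107835 ]
both [0.52605972 0.1456679  1.52959808 0.02105515] 614 x range [-0.01306112 -0.00943741 -0.00840243 -0.00637739  0.0410681   0.10626564
  0.1094049   0.11468751]
face x 124 [-0.00922299 -0.00795247 -0.00672522 -0.00516544  0.00491243]
O [0.5258046  0.07381092 0.14828683]
port [ 4.18667978e-14  4.75888171e+00 -8.19923684e+00]
rivet [ 1.58972985e-13 -7.51492919e+00  8.71832955e+00]
centre [ 6.64545617e-14 -2.70936980e+00  5.46772827e-01]
left [-1.11459643e-14  2.36578731e+01 -5.53120067e+00]
bottom [-2.22820199e-14 -7.51830221e+00 -2.61489495e+01]
top [-1.21263185e-14  3.68350906e-01  2.68863656e+01]
```

```bash
cat >> h.py <<'E'
PSI=1.53
def frame(psi,pitch=.4):
    x=np.array([np.cos(pitch)*np.cos(psi),np.cos(pitch)*np.sin(psi),-np.sin(pitch)]);y=np.array([-np.sin(psi),np.cos(psi),0])
    return np.stack([x,y,np.cross(x,y)],1)
O=np.array([.5258,.0738,.1483]); F=frame(PSI)
PORT=np.array([0,.0049,-.0075])
RO=np.array([.5123,-.2735]); RPSI=np.arctan2(.925,-.379)
GH=.009   # grasp point above rod axis
def toolq(Rr,s): return Rot.from_matrix(np.stack([s*Rr[:,0],-s*Rr[:,1],-Rr[:,2]],1)).as_quat()
def tcp(o,Rr,h=GH): return np.asarray(o)+Rr[:,2]*(h+.006)   # rod origin -> TCP
def entry(xtip,dy=0,dz=0): # TCP with tip at barrel x, aligned to port
    return tcp(O+F@(PORT+[xtip-.205,dy,dz]),F)
E
python3 - <<'E'
from h import *
Rf=frame(RPSI,0)
for s in(1,-1):
    print(s,r.solve_ik(tcp([*RO,.013],Rf),toolq(Rf,s)))
    for x in(-.04,.05,.13): print(x,entry(x),r.solve_ik(entry(x),toolq(F,s)))
E
```

```text
1 [-6.22312437e-01  7.05772985e-01  1.61056652e+00 -4.44089210e-16
  8.25253153e-01 -1.01117827e+00]
-0.04 [ 0.51181965 -0.14855413  0.25061545] [-0.21830318  0.35371465  1.58945174 -0.43129293  1.16020263 -0.01070136]
0.05 [ 0.51520055 -0.06572761  0.2155678 ] [-0.0576545   0.39678107  1.62867293 -0.44114416  1.14791899  0.17310086]
0.13 [0.51820578 0.00789596 0.18441433] [ 0.08298957  0.45669641  1.62795044 -0.43771045  1.14739833  0.32423176]
-1 [-6.22312437e-01  7.05772985e-01  1.61056652e+00 -4.44089210e-16
  8.25253153e-01  2.13041438e+00]
-0.04 [ 0.51181965 -0.14855413  0.25061545] None
0.05 [ 0.51520055 -0.06572761  0.2155678 ] [-0.0576545   0.39678107  1.62867293 -0.44114416  1.14791899 -2.9684918 ]
0.13 [0.51820578 0.00789596 0.18441433] [ 0.08298957  0.45669641  1.62795044 -0.43771045  1.14739833 -2.8173609 ]
```

Run:
```python
from h import *
Rf=frame(RPSI,0); q=toolq(Rf,1); p=tcp([*RO,.013],Rf)
r.reach(p+[0,0,.10],q)
print(r.move_straight(p,q,speed=.12,max_force=10), r.read_state()['eef_pos'],p)
command_gripper(0,80)
s=r.read_state(); print(s['grip_width'],s['grip_force'],s['eef_pos'])
r.move_straight(p+[0,0,.15],q,speed=.15)
s=r.read_state(); print(s['grip_width'],s['contact_force'],s['torque'])
r.reach(entry(-.04),toolq(F,1)); r.hold(.3)
s=r.read_state(); print(s['time_s'],s['eef_pos'],entry(-.04),s['grip_width'])
im,d=grab('scene'); save('pre',cv2.resize(im[115:215,215:325],None,fx=6,fy=6,interpolation=cv2.INTER_CUBIC))
it,dt=grab('top')
# rod fit: points near expected axis
for n,i,dd in(('scene',im,d),('top',it,dt)):
    X=cloud(n,dd); L=(X-O)@F-PORT; h=cv2.cvtColor(i,cv2.COLOR_RGB2HSV)
    k=(L[...,0]>-.175)&(L[...,0]<-.02)&(np.hypot(L[...,1],L[...,2])<.022)&(h[...,0]<20)&(h[...,1]>90)
    P=L[k]; print(n,len(P),'xmax',P[:,0].max() if len(P) else 0)
    for a,b in((-.17,-.13),(-.13,-.09),(-.09,-.06),(-.06,-.02)):
        g=P[(P[:,0]>a)&(P[:,0]<b)]
        if len(g): print('  ',a,len(g),g.mean(0)*1000, 'yrange',np.percentile(g[:,1],[2,98])*1000)
```

```text
False [ 0.51271222 -0.27391107  0.02874158] [ 0.5123 -0.2735  0.028 ]
0.024245791089861836 80.00556707382202 [ 0.51264897 -0.27368058  0.02854633]
0.024451023367057817 [-0.56745207 -0.60285208 -0.81032549] [-0.0645867  -0.03313731 -0.00740776]
5.7 [ 0.51166606 -0.14929357  0.25020476] [ 0.51181965 -0.14855413  0.25061545] 0.02453786028699022
scene 73 xmax -0.0480970611220562
   -0.17 36 [-146.57870122   -5.28625629    2.49073555] yrange [-9.57624151  2.20729194]
   -0.13 17 [-120.34274419   -2.80800026    2.86239457] yrange [-8.69481926  2.3239427 ]
   -0.09 10 [-64.37707662  -4.82391982   2.95753892] yrange [-8.84468487  0.73748829]
   -0.06 10 [-52.08063302  -4.75823353   2.49867043] yrange [-8.71098352  1.41583515]
top 111 xmax -0.060498882011186736
   -0.17 20 [-139.75693193    3.59055963    4.33686123] yrange [-0.91132057  5.44637775]
   -0.13 55 [-110.37760835    1.76410694    4.95594772] yrange [-4.36537656  5.57256178]
   -0.09 36 [-77.1485571   1.8987464   5.0875263] yrange [-4.73860213  5.3579132 ]
```

View pics/pre.png

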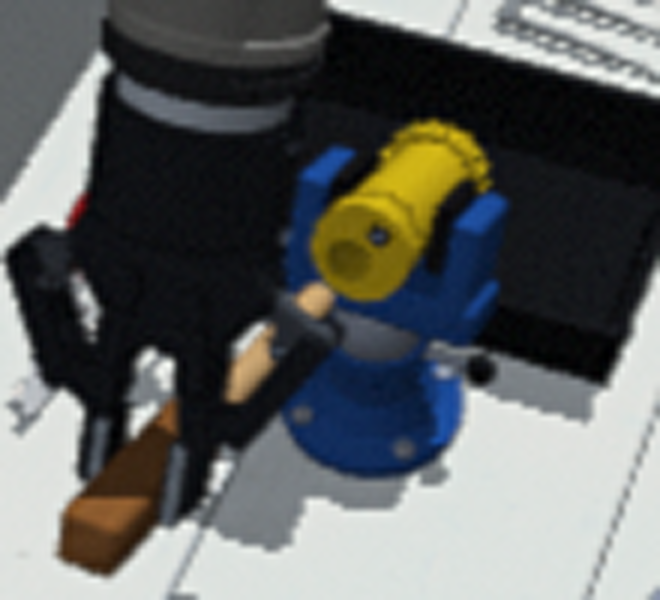

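The picture shows the rod held well. Its tip is at (322,292), heading for the port at (350,258). I'll fit the rod axis and then feel in.

Run:
```python
from h import *
from scipy.optimize import least_squares
Ls=[]
for n in('scene','top'):
    z=np.load(n+'.npz'); X=cloud(n,z['d']); L=(X-O)@F-PORT; h=cv2.cvtColor(z['im'],cv2.COLOR_RGB2HSV)
    k=(L[...,0]>-.17)&(L[...,0]<-.05)&(np.hypot(L[...,1],L[...,2])<.022)&(h[...,0]<22)&(h[...,1]>60)
    L=L[k]; Ls.append(L)
Ls.append(np.vstack(Ls))
for L in Ls:
    f=lambda p:np.hypot(L[:,1]-p[0]-p[2]*(L[:,0]+.05),L[:,2]-p[1]-p[3]*(L[:,0]+.05))-.008
    for w in(1,):
        s=least_squares(f,[0,0,0,0],loss='soft_l1',f_scale=.001); print(len(L),s.x*1000,np.median(abs(s.fun))*1000)
```

```text
71 [-1.3241564  -3.58181666 -0.37808755 -2.8428334 ] 0.5577588989225841
165 [-0.47134564 -1.75142703  5.85981226 -0.74335608] 0.8859566778370507
236 [-0.52154656 -1.91367604  1.17875104  4.5002164 ] 0.8685961162010181
```

Run:
```python
from h import *
q=toolq(F,1); dy,dz=.0009,.0023
r.move_straight(entry(-.03,dy,dz),q,speed=.06); r.hold(.2)
f0=r.read_state()['contact_force']@F
hit=r.move_straight(entry(.03,dy,dz),q,speed=.03,max_force=4)
s=r.read_state(); print(hit,((s['eef_pos']-entry(0,dy,dz))@F)*1000,(s['contact_force']@F)-f0,s['torque']@F,s['time_s'],s['grip_width'])
im,d=grab('scene'); save('ins',cv2.resize(im[115:215,215:325],None,fx=6,fy=6,interpolation=cv2.INTER_CUBIC))
```

```text
False [ 2.98734039e+01 -1.65022753e-02  1.91520407e-02] [ 0.22178763 -1.08353405 -0.28189958] [-0.01852651 -0.26806634  0.00963999] 8.475 0.02442786734850702
```

View pics/ins.png

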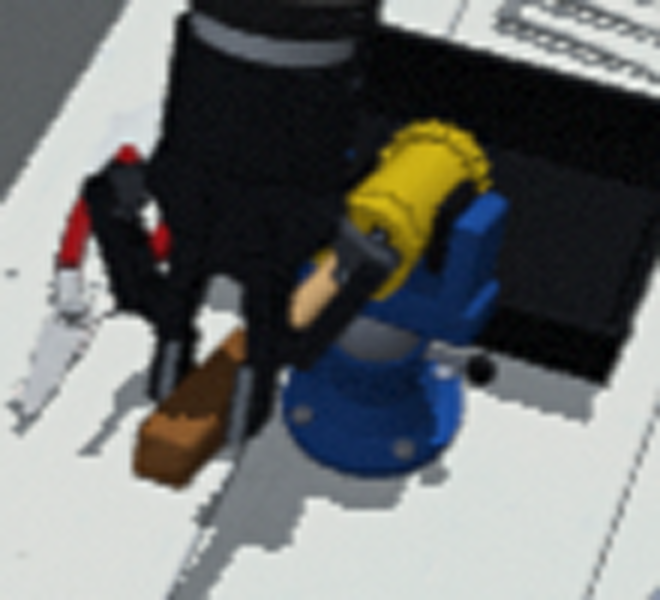

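No contact over 30 mm of travel, and the picture shows the rod running into the face at about (345,260), so the tip is inside the port. Now I push.

Run:
```python
from h import *
q=toolq(F,1); dy,dz=.0009,.0023
f0=r.read_state()['contact_force']@F
for x in(.045,.06,.075,.09,.105,.118,.13):
    hit=r.move_straight(entry(x,dy,dz),q,speed=.04,max_force=30)
    s=r.read_state(); print(x,hit,((s['eef_pos']-entry(0,dy,dz))@F)[0].round(4),((s['contact_force']@F)-f0).round(1),round(s['time_s'],2))
    if hit: break
it,d=grab('top'); im,_=grab('scene')
save('push',np.hstack([cv2.resize(it[150:260,120:260],(420,330)),cv2.resize(im[100:210,215:340],(375,330))]))
```

```text
0.045 False 0.0454 [-0.6  0.8 -0.2] 9.05
0.06 False 0.0606 [-0.2 -0.1 -1.5] 9.57
0.075 False 0.0752 [ 0.2 -0.1 -0.4] 10.1
0.09 False 0.0902 [-0.3 -0.   0. ] 10.62
0.105 False 0.1053 [-0.3  2.6 -0.2] 11.15
0.118 False 0.1183 [-0.3  1.7 -1.4] 11.62
0.13 False 0.1302 [ 0.   0.3 -1. ] 12.07
```

View pics/push.png

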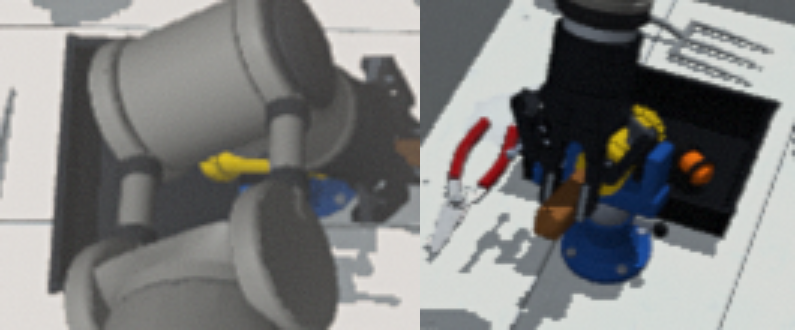

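The piston lies in the tray: orange at (695,167) in the right half of the picture. Now I draw the rod out and lay it down.

Run:
```python
from h import *
q=toolq(F,1); dy,dz=.0009,.0023
print(r.move_straight(entry(-.04,dy,dz),q,speed=.1,max_force=30))
Rf=frame(RPSI,0); qf=toolq(Rf,1); p=tcp([*RO,.013],Rf)
r.reach(p+[0,0,.12],qf); r.hold(.2)
print(r.move_straight(p+[0,0,.02],qf,speed=.12,max_force=8))
print(r.move_straight(p+[0,0,.0],qf,speed=.03,max_force=5),r.read_state()['eef_pos'],p)
command_gripper(.07); r.hold(.2)
r.move_straight(p+[0,0,.15],qf,speed=.15); r.movej([-1.424,.342,1.524,0,1.275,-.146])
print(r.read_state()['time_s'])
it,d=grab('top'); im,_=grab('scene')
X=cloud('top',d)
h=cv2.cvtColor(it,cv2.COLOR_RGB2HSV); k=(h[...,0]<20)&(h[...,1]>90); v,u=np.indices(k.shape); k&=(u>280)&(u<382)&(v>190)&(v<250)
P=X[k]; print('rod z handle/tip',np.median(P[P[:,1]<-.26,2]),np.median(P[P[:,1]>-.15,2]),P[:,1].min(),P[:,1].max())
save('end',np.hstack([cv2.resize(it[90:290],(600,234)),]) ); cv2.imwrite('pics/end.png',np.vstack([it[90:290],im])[...,::-1])
```

```text
False
False
True [ 0.51200769 -0.27330711  0.02858092] [ 0.5123 -0.2735  0.028 ]
20.225
rod z handle/tip 0.025632490635577623 0.020833306863652454 nan nan
```

View pics/end.png

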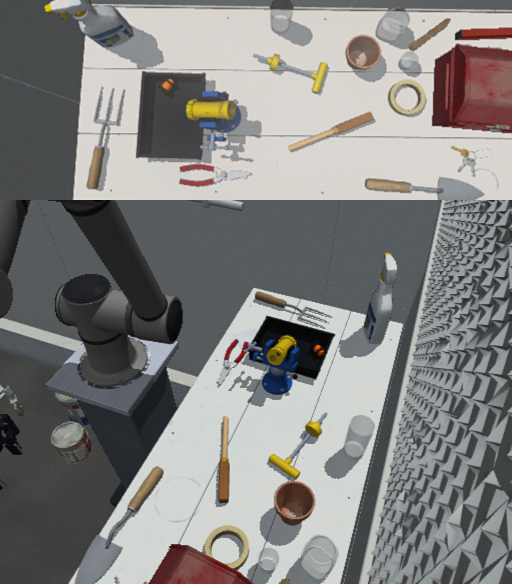

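The piston rests in the tray at top-view (168,85). The rod lies flat, running from (290,150) to (372,117), and the other things have not moved.

```bash
python3 -c "
from h import *
r.hold(1); print(r.finish_job())"
```

```text
the job is handed in; nothing more can be done
None
```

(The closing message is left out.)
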